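Hook the job tag and hang it on the rail

TASK

Take the S-hook with the black barrel off the rail, work the tip of its lower bend through the hole of the steel job tag standing in the rack, lift the tag out with it and hang the hook, with the tag hanging still in it, back on the rail. Feel your way gently: the lower half of the hook swivels and may stand turned to one side, and the tip must not be forced against the tag. Do not touch the tag with the gripper, and leave the spool and the tin where they are.

Things in the scene. Friction and masses are not known exactly. Their poses are not given: they have to be found in the camera images.
- hook: swivel S-hook of 4 mm steel wire, 104 mm tall, 90 g, hanging upright from the rail. Origin: centre of its black barrel (14 mm along x, 10 mm thick along y with flat faces to grip, 34 mm high along z); z up. Upper half in the xz plane. The lower half swivels stiffly (0.04 N m, stops at 0.8 rad) about z and starts turned up to 0.6 rad either way; this angle is not told: feel or look for it
- hook_crown (a point): inside of the top of the hook's upper bend, 48 mm above the origin. From the barrel the wire runs out to x = -11 mm, round an arc of 11 mm centre-line radius about (0, 0, 39) mm, then straight 16 mm at 35 deg below level towards +x, to a tip centred at (19, 0, 39) mm in the hook's frame. It leaves the bar by rising 3 mm, then going towards -x and up at 35 deg
- hook_seat (a point): lowest point inside the lower bend, on the swivel axis, 48 mm below the hook's origin; the tag comes to hang here. The lower half is the upper one turned half round: arc about (0, 0, -39) mm, then straight 16 mm at 35 deg above level towards -x, to a tip centred at (-19, 0, -39) mm when unturned; when turned the tip stands up to 11 mm to either side (y)
- tag: flat steel job tag, 40 mm wide (y), 64 mm tall (z), 3 mm thick (x), about 70 g, standing in the rack's slot with some play. Origin: centre of its lower edge; z up, x its normal. A rectangular hole 10 mm wide (y) and 14 mm tall (z) has its centre 52 mm above the origin, 12 mm below the upper edge
- tag_hole (a point): centre of the tag's 10 x 14 mm hole, axes as the tag's
- tag_rack: fixed aluminium block 28 mm deep (x), 67 mm wide (y), 50 mm high, on a grey foot plate 90 x 108 mm. Origin: centre of its underside; z up. A slot 4.5 mm wide and 43 mm long runs along y in its top, floor 28 mm and mouth 50 mm above the table; the tag stands in it, facing x, at the middle with little play
- rail_stand: fixed stand: grey foot plate 90 x 280 mm, two posts 12 mm thick at y = +-120 mm, 217 mm high, and between them a round steel bar, 8 mm diameter, along y, its axis 201 mm above the table at x = 0. Origin: centre of its underside; z up. The hook hangs on the bar with its upper tip on the +x side, within 40 mm of the middle
- spool: bystander: solder spool, 52 mm diameter, 34 mm high; origin at the centre of its underside
- tin: bystander: round tin, 44 mm diameter, 20 mm high; origin at the centre of its underside
Mind the look-alikes: they are no part of the job. Leave any red look-alike of the tag_rack alone.

How it is judged:
On the way, in this order (a step that is already met when the one before it is completed fails the run):
1. the S-hook is taken off the rail (more than 60 mm from its start, clear of the stand) (distance of hook from where it was at the start of the episode above 0.06 m and contact force between hook and rail_stand below 0.05 N), for 0.1 s.
2. the tag hangs on the hook, lifted clear of the rack (its hole within 20 mm of the lower bend's seat) (distance between tag_hole and hook_seat below 0.02 m and z of tag in the frame of tag_rack above 0.052 m and contact force between tag and tag_rack below 0.05 N), for 0.2 s.
At the end, for the whole second after the job is handed in: the hook hangs by its upper bend on the bar between the posts (origin 148 to 165 mm up, within 20 mm of the bar's plane), the tag hangs plumb (0.35 rad) and free in its lower bend (hole within 15 mm of the seat, lower edge above 30 mm, clear of the stand), both nearly still (z of hook in the frame of rail_stand between 0.148 and 0.165 m and x of hook in the frame of rail_stand between -0.02 and 0.02 m and y of hook in the frame of rail_stand between -0.11 and 0.11 m and contact force between hook and rail_stand above 0.3 N and distance between tag_hole and hook_seat below 0.015 m and contact force between tag and rail_stand below 0.05 N and angle between tag's own z axis and vertical below 0.35 rad and height (world z) of tag above 0.03 m and linear speed of tag below 0.1 m/s and linear speed of hook below 0.06 m/s); the robot touches nothing.
It fails at once if the hook forced against the tag with more than 20 N (contact force between hook and tag above 20 N).
It fails at once if the gripper touches the tag with more than 0.5 N (contact force between the arm and tag above 0.5 N).
It fails at once if the fingers touch the tag with more than 0.5 N (contact force between the fingers and tag above 0.5 N).
It fails at once if the spool moved more than 20 mm (distance of spool from where it was at the start of the episode above 0.02 m).
It fails at once if the tin moved more than 20 mm (distance of tin from where it was at the start of the episode above 0.02 m).
It also fails if it takes over 72 s, if anything falls off the work surface, if the arm or the gripper's body presses on something with over 40 N, if the wrist force passes 120 N, or if a joint passes its speed limit or range.

ROBOT

A 7-joint arm with a two-finger parallel gripper is mounted at the origin on a cart in front of the work surface, level with it; the furniture and walls round the work are solid. World frame = base frame: x ahead of the robot, y to its left, z up, the work surface at z = 0. Lengths are in m, angles in rad, forces in N, time in s.
With the tool pointing down it reaches from about 0.4 to 0.85 m from the base axis. Payload 10.4 kg.
Tool frame: the origin (TCP) lies between the finger pads; the fingertips stand 11 mm ahead of it and the grasp point (between the pads) lies 8 mm behind it (tip_reach is the distance from the TCP to the fingertips, in m); z points along the fingers, y is the line along which they close (so a half turn about z gives the same grasp; the last joint's range is limited). The gripper opens to 85 mm and grips with 20 to 120 N. Pads are 22 mm wide; open, the fingers measure 114 mm over their backs; the gripper's body (76 mm by 85 mm) begins 54 mm behind the grasp point. The pads swing forward as they close: fully open they stand 13 mm farther back than shut.
Start: joints at [-1.138, 0.332, -0.065, 1.46, 0.022, 1.35, -0.088], TCP at [0.275, 0.561, 0.242] pointing down, gripper open.
Joint ranges: [-2.6, 2.6], [-0.5, 2.12], [-1.47, 1.34], [0.16, 2.42], [-1.27, 4.41], [0.06, 2.06], [-2.6, 2.6]. Speed limits (rad/s): [2.22, 2.22, 2.79, 2.79, 3.14, 3.14, 3.14].

INTERFACE

Orientations are given as a unit quaternion [x, y, z, w].
In Python, from workcell import * gives the robot as it stands.
- The arm moves only by the shell command python3 -m inch 'ROWS' [OPENING] [FORCE]. ROWS is JSON, a list of rows, each an object with "slide": the shift along the world's x, y, z in m, a list of three; "yaw": the turn about the world's z in rad. A call has 1 to 20 rows; each row is the pose to reach, as a shift and turn from the pose commanded when the call began; what a row does not reach only later rows make up. A row lasts 1/12 s, in which the tool goes at most 41.7 mm and 7.16 degrees, less where a joint would pass 70% of its speed; a pose out of reach is approached as far as the arm can. A call with a gripper value outside its range is refused whole. OPENING is the closure in counts, from 0 (fully open) to 255 (shut), set as the call begins (- or left out, the last holds). The fingers move at their own pace and stop on an object; FORCE is the grip in N (left out, the last holds). Time passes only in rows, so rows that repeat a pose let the fingers close. It gives the time, the measured TCP pose, the force, the opening and the grip force at its end, in the units of the state.
- get_obs(): the state, without advancing time (a new reading comes with each control period).
- camera(name): name is "scene" or "top" or "wrist"; returns a dict with "frame" (384x512x3 uint8, red, green, blue), "fx", "fy", "cx", "cy" (pixels), "k1" (the pictures are not rectified: a ray, as slopes to the right and down, at radius r is drawn at 1 + k1 r^2 times it, then the intrinsics apply), "extrinsics" (4x4, takes a point from world to camera coordinates). Camera axes: x right, y down, z forward; pixel columns grow to the right and rows downward; lengths in m; the calibration is good to about 2 mm. A picture is of the moment at which its call begins. There is no depth.
- hand_in(): hands the job in; it is judged then, once.
The state is a dict: "clock": time; "joint_pos": joint angles; "joint_velocities": joint speeds; "tau": joint torques, N m; "position": TCP position; "ee_rot": TCP orientation; "ft_force": force on the tool from outside, world axes, zero at the start; "torque": the same for the moment, N m; "grip_width": opening from 0.0 (shut) to 1.0 (fully open); "grasp_force": force on a finger pad.
Only numpy, scipy, OpenCV 4.12 (cv2) and the standard library are available. Lean on these libraries where they do the work, as an engineer would, in place of code of your own. Each camera call takes 0.05 s, during which the arm holds its last target. There are 200 camera calls.

## Working session

There is one attempt and no reset: what is moved stays moved. The work goes in short steps, Python scripts to look and compute and a shell command to move; the robot and the scene stay as the last step left them, time stands still between calls to the robot, and variables do not carry over. Pictures are saved under pics/ and viewed, at most 10 in all, crops included, and the job is handed in when it is done.

```bash
mkdir -p pics
cat > h.py <<'E'
from workcell import *
import numpy as np, cv2
def shot(name,fn):
    c=camera(name); cv2.imwrite('pics/'+fn+'.png',c['frame'][:,:,::-1]); np.save('pics/'+fn+'.npy',c,allow_pickle=True); return c
def load(fn): return np.load('pics/'+fn+'.npy',allow_pickle=True).item()
def ray(c,u,v):
    K=np.array([[c['fx'],0,c['cx']],[0,c['fy'],c['cy']],[0,0,1]])
    p=cv2.undistortPoints(np.array([[[u,v]]],float),K,np.array([c['k1'],0,0,0.]),None,None,None)[0,0] if 0 else None
    x,y=(u-c['cx'])/c['fx'],(v-c['cy'])/c['fy']; a,b=x,y
    for _ in range(20):
        s=1+c['k1']*(a*a+b*b); a,b=x/s,y/s
    E=np.array(c['extrinsics']); R=E[:3,:3]; o=-R.T@E[:3,3]; d=R.T@np.array([a,b,1]); return o,d/np.linalg.norm(d)
def plane(c,u,v,val,ax=2):
    o,d=ray(c,u,v); return o+d*(val-o[ax])/d[ax]
def tri(*obs):
    A=np.zeros((3,3));B=np.zeros(3); L=[]
    for c,u,v in obs:
        o,d=ray(c,u,v);P=np.eye(3)-np.outer(d,d);A+=P;B+=P@o;L.append((o,P))
    x=np.linalg.solve(A,B); return x,[np.linalg.norm(P@(x-o)) for o,P in L]
def proj(c,p):
    q=np.array(c['extrinsics'])@np.append(p,1); a,b=q[0]/q[2],q[1]/q[2]; s=1+c['k1']*(a*a+b*b)
    return c['fx']*a*s+c['cx'],c['fy']*b*s+c['cy']
E
python3 - <<'E'
from h import *
o=get_obs(); print(o)
for n in ('scene','top'):
    c=shot(n,n+'0'); print(n,c['fx'],c['k1'],np.round(c['extrinsics'],3).tolist())
a=load('scene0')['frame'];b=load('top0')['frame']
cv2.imwrite('pics/both.png',np.vstack([a,b])[:,:,::-1][:, :])
E
```

```text
{'clock': 0.0, 'joint_pos': array([-1.13758919,  0.33283383, -0.06467269,  1.46093821,  0.02159775,
        1.34990894, -0.08851066]), 'joint_velocities': array([ 0.00013078,  0.001158  ,  0.00165758,  0.00029942,  0.00118505,
        0.00024421, -0.00017711]), 'tau': array([ 4.09755667e-04, -6.25429702e+01,  4.96306247e-02, -3.91622400e+01,
        1.63914176e-02,  9.79423552e-03,  6.41060666e-06]), 'position': array([0.27497655, 0.56085831, 0.2415411 ]), 'ee_rot': array([ 2.25943565e-01,  9.74140144e-01, -6.85846383e-04, -1.21762283e-04]), 'ft_force': array([0.05259896, 0.07492096, 0.73293057]), 'torque': array([0.00692444, 0.02853946, 0.0118945 ]), 'grasp_force': 0.0, 'grip_width': 1.00270446009992}
scene 457.0923269040548 -0.07718813324909374 [[0.659, -0.752, -0.001, -0.465], [-0.566, -0.495, -0.659, 0.293], [0.495, 0.435, -0.752, 1.297], [0.0, 0.0, 0.0, 1.0]]
top 371.94218920802314 0.004122181513953679 [[-0.019, -1.0, 0.004, -0.18], [-0.978, 0.018, -0.206, 0.531], [0.206, -0.008, -0.978, 1.307], [0.0, 0.0, 0.0, 1.0]]
```

View pics/scene0.png

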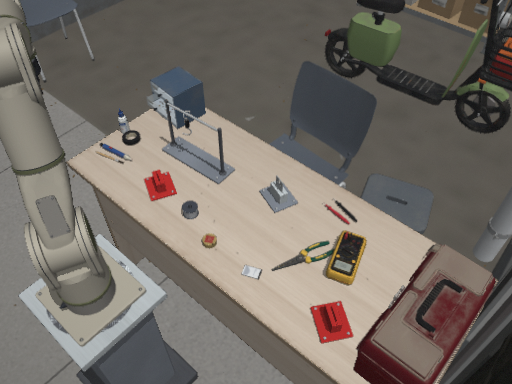

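View pics/top0.png

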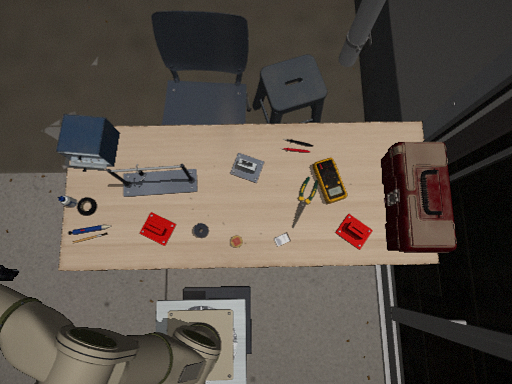

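The scene view shows the stand at about (198,155) with the hook near (187,125). The grey rack with the tag is at scene (280,193) / top (247,167). There are red look-alike racks at scene (160,185) and (331,320); only the grey one matches the aluminium rack, so I'll confirm it in an enlarged crop. The spool is at (190,210) and the tin at (209,240).

Run:
```python
from h import *
a=load('scene0')['frame'];b=load('top0')['frame']
def cr(f,u,v,w=50,hh=37): return cv2.resize(f[v-hh:v+hh,u-w:u+w],(400,296),interpolation=cv2.INTER_CUBIC)
m=np.vstack([np.hstack([cr(a,197,137,),cr(a,280,193,33,25)]),np.hstack([cr(b,160,178),cr(b,247,167,33,25)])])
cv2.imwrite('pics/m1.png',m[:,:,::-1])
```

```text
(no output)
```

View pics/m1.png

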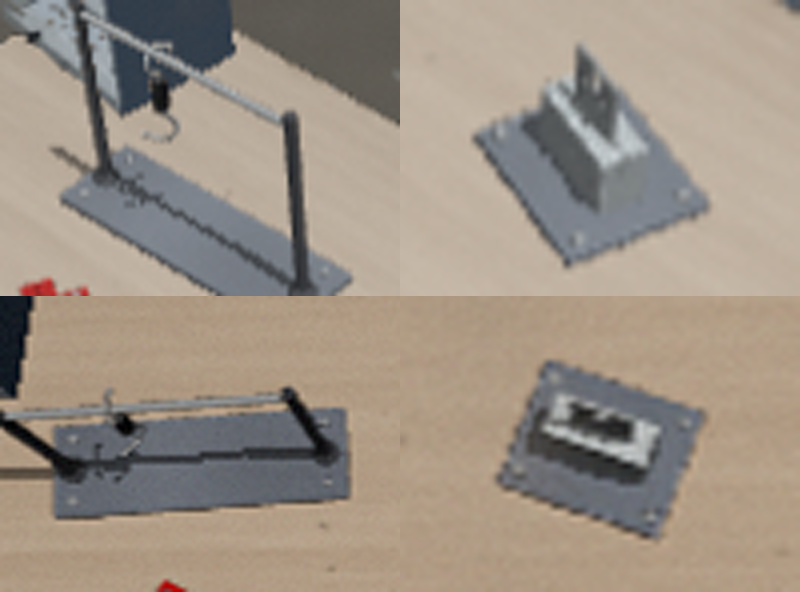

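The crops show the hook (black barrel, scene ≈(187,124), top ≈(141,173)) on the bar, and the steel tag in the aluminium rack on the grey foot. That rack is the one meant; the red ones are decoys.

Run:
```python
from h import *
S=load('scene0');T=load('top0')
L=lambda u,v:(S,147+u/4,100+v/4); R=lambda u,v:(S,247+u/6.06,168+v/6-0)
TL=lambda u,v:(T,110+u/4,141+(v-296)/4); TR=lambda u,v:(T,214+(u-400)/6.06,142+(v-296)/5.92)
R=lambda u,v:(S,247+(u-400)/6.06,168+v/5.92)
print('stand plate');P=[plane(*TL(*p),.006) for p in [(53,430),(346,408),(350,497),(55,518)]]
P=np.array(P);print(P.round(3),P.mean(0).round(4))
e=(P[0]+P[3]-P[1]-P[2])/2;print('len',np.linalg.norm(e),'yaw',np.arctan2(-e[0],e[1]))
P=np.array([plane(*L(*p),.006) for p in [(125,148),(352,277),(60,198)]]);print('scene plate',P.round(3))
print('barrel',tri(L(160,96),TL(124,424)))
print('post tops',tri(L(290,118),TL(287,392)),)
print('rack plate');P=np.array([plane(*TR(*p),.006) for p in [(545,361),(706,412),(656,537),(499,482)]])
print(P.round(3),P.mean(0)); 
for a,b in ((0,1),(3,2),(1,2),(0,3)):
  e=P[a]-P[b];print(np.linalg.norm(e),np.arctan2(e[1],e[0]))
P=np.array([plane(*R(*p),.006) for p in [(474,136),(568,265),(709,207)]]);print('scene',P.round(3),(P[0]+P[2])/2)
P=np.array([plane(*TR(*p),.05) for p in [(558,394),(661,425),(642,468),(539,432)]]);print('block top',P.round(3),P.mean(0))
P=np.array([plane(*R(*p),.05) for p in [(543,84),(603,165),(650,152)]]);print('block scene',P.round(3),(P[0]+P[2])/2)
g=lambda n,c,v,:None
for u,v in ((190,210),(209,240)):print('spool/tin',plane(S,u,v,.02).round(3))
for u,v in ((200,230),(236,241)):print('spool/tin',plane(T,u,v,.02).round(3))
print(proj(S,[0,0,0]),proj(T,[0,0,0]))
```

```text
stand plate
[[0.617 0.298 0.006]
 [0.634 0.018 0.006]
 [0.546 0.013 0.006]
 [0.531 0.292 0.006]] [0.5818 0.1551 0.006 ]
len 0.2798526845984371 yaw 0.05723135272044168
scene plate [[0.618 0.298 0.006]
 [0.635 0.02  0.006]
 [0.532 0.292 0.006]]
barrel (array([0.58073257, 0.18585458, 0.15629266]), [np.float64(8.791226708315833e-05), np.float64(8.791226708319156e-05)])
post tops (array([0.59080385, 0.0375828 , 0.20965068]), [np.float64(0.00039640188101057157), np.float64(0.0003964018810107176)])
rack plate
[[ 0.695 -0.142  0.006]
 [ 0.659 -0.245  0.006]
 [ 0.575 -0.211  0.006]
 [ 0.614 -0.112  0.006]] [ 0.63571324 -0.1775549   0.006     ]
0.10871093128731278 1.2266804176626265
0.10593033258469928 1.19905604081389
0.08992094684255594 -0.3849236766972233
0.08692432948428463 -0.3538652392387186
scene [[ 0.614 -0.111  0.006]
 [ 0.575 -0.211  0.006]
 [ 0.658 -0.243  0.006]] [ 0.63591146 -0.17693211  0.006     ]
block top [[ 0.659 -0.151  0.05 ]
 [ 0.637 -0.215  0.05 ]
 [ 0.61  -0.202  0.05 ]
 [ 0.634 -0.139  0.05 ]] [ 0.63504657 -0.17688907  0.05      ]
block scene [[ 0.638 -0.139  0.05 ]
 [ 0.613 -0.202  0.05 ]
 [ 0.637 -0.215  0.05 ]] [ 0.63772509 -0.17703737  0.05      ]
spool/tin [ 0.395 -0.004  0.02 ]
spool/tin [ 0.351 -0.134  0.02 ]
spool/tin [0.397 0.    0.02 ]
spool/tin [ 0.354 -0.132  0.02 ]
(np.float64(90.79544326340414), np.float64(293.62381507072155)) (np.float64(199.77166234622626), np.float64(343.560561843158))
```

The bar passes through the pads' plane, so a tool pointing down can only grip from the -x side of the bar. It will hold the upper wire arc or the barrel edge there. I'll move next to the hook for a close look.

```bash
python3 -m inch '[{"slide":[0.01,-0.015,0.005],"yaw":0.04},{"slide":[0.025,-0.045,0.012],"yaw":0.1},{"slide":[0.045,-0.075,0.02],"yaw":0.16},{"slide":[0.065,-0.11,0.03],"yaw":0.22},{"slide":[0.085,-0.14,0.04],"yaw":0.28},{"slide":[0.105,-0.175,0.045],"yaw":0.34},{"slide":[0.125,-0.21,0.05],"yaw":0.4},{"slide":[0.14,-0.24,0.06],"yaw":0.45},{"slide":[0.16,-0.275,0.06],"yaw":0.5},{"slide":[0.18,-0.305,0.06],"yaw":0.513},{"slide":[0.195,-0.335,0.06],"yaw":0.513},{"slide":[0.21,-0.36,0.06],"yaw":0.513},{"slide":[0.22,-0.372,0.06],"yaw":0.513},{"slide":[0.225,-0.375,0.06],"yaw":0.513},{"slide":[0.225,-0.375,0.06],"yaw":0.513}]' 0 60
python3 - <<'E'
from h import *
o=get_obs();print(o['position'],o['ee_rot'],o['clock'])
c=shot('wrist','w0');E=np.array(c['extrinsics']);print(c['fx'],c['k1'],(-E[:3,:3].T@E[:3,3]).round(3),E[:3,:3].round(2).tolist())
E
```

```text
clock: 1.35
position: [0.5006, 0.1855, 0.302]
ee_rot: [-0.028, 1.0, -0.0, -0.0]
ft_force: [-1.0, 1.1, 0.3]
grip_width: 0.999
grasp_force: 0.0
[0.50064618 0.18549721 0.30196452] [-2.75853730e-02  9.99619415e-01 -1.24194466e-04 -2.40119414e-04] 1.35
337.04613281922514 -0.03939821230519323 [0.427 0.183 0.433] [[-0.05, 1.0, -0.0], [0.95, 0.05, 0.29], [0.29, 0.02, -0.96]]
```

View pics/w0.png

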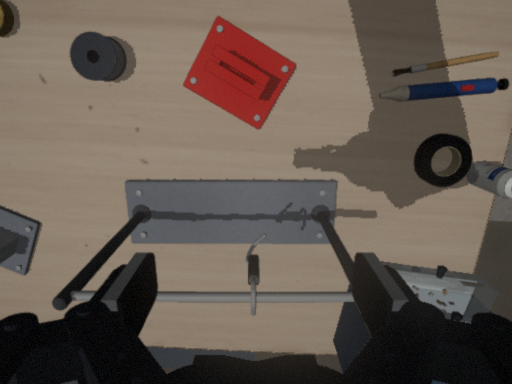

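The wrist view shows the bar at row ≈297, the barrel at (253,268), the upper tip at (254,312), and the lower wire running to (265,237), so it is turned toward +y. I'll enlarge it.

Run:
```python
from h import *
f=load('w0')['frame'];cv2.imwrite('pics/w0c.png',cv2.resize(f[225:325,200:310],(660,600),interpolation=cv2.INTER_CUBIC)[:,:,::-1])
```

```text
(no output)
```

View pics/w0c.png

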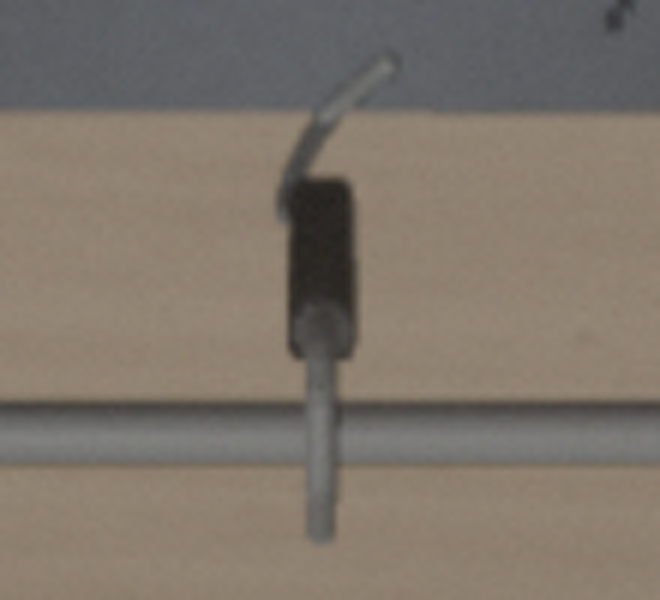

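Run:
```python
from h import *
c=load('w0');p=lambda u,v,z:plane(c,200+u/6,225+v/6,z)
for n,a in dict(bar=(322,435,.201),barL=(0,432,.201),barR=(660,436,.201),uptip=(320,530,.196),crown=(322,435,.209),bartop=(322,330,.174),tip=(388,66,.118),tipbase=(325,115,.109)).items(): print(n,p(*a).round(4))
t=p(388,66,.118);b=p(322,330,.174);print('swivel world angle of tip dir', np.arctan2(-(t-b)[1],-(t-b)[0]), np.hypot(*(t-b)[:2]))
a,b2=p(320,530,.196),p(322,330,.174);print('hook yaw',np.arctan2((a-b2)[1],(a-b2)[0]))
```

```text
bar [0.5841 0.1906 0.201 ]
barL [0.5861 0.1477 0.201 ]
barR [0.582  0.2356 0.201 ]
uptip [0.6028 0.1913 0.196 ]
crown [0.5787 0.1903 0.209 ]
bartop [0.5846 0.1906 0.174 ]
tip [0.5672 0.2007 0.118 ]
tipbase [0.5812 0.1908 0.109 ]
swivel world angle of tip dir -0.5268008930356078 0.020200923360041076
hook yaw 0.04092935059016074
```

```bash
python3 -m inch '[{"slide":[0,0.002,-0.02],"yaw":0},{"slide":[0,0.005,-0.05],"yaw":0},{"slide":[0,0.005,-0.08],"yaw":0},{"slide":[0,0.005,-0.105],"yaw":0},{"slide":[0,0.005,-0.112],"yaw":0},{"slide":[0.01,0.005,-0.112],"yaw":0},{"slide":[0.03,0.005,-0.112],"yaw":0},{"slide":[0.045,0.005,-0.112],"yaw":0},{"slide":[0.052,0.005,-0.112],"yaw":0},{"slide":[0.056,0.005,-0.112],"yaw":0},{"slide":[0.06,0.005,-0.112],"yaw":0},{"slide":[0.063,0.005,-0.112],"yaw":0},{"slide":[0.063,0.005,-0.112],"yaw":0},{"slide":[0.063,0.005,-0.112],"yaw":0}]'
python3 - <<'E'
from h import *
c=shot('wrist','w1');f=c['frame']
cv2.imwrite('pics/w1c.png',cv2.resize(f[180:384,80:430],(800,466),interpolation=cv2.INTER_CUBIC)[:,:,::-1]);print(get_obs()['position'],get_obs()['ft_force'])
E
```

```text
clock: 2.57
position: [0.5629, 0.1913, 0.1905]
ee_rot: [-0.029, 1.0, 0.0, -0.0]
ft_force: [-0.7, -0.1, -0.7]
grip_width: 0.999
grasp_force: 0.0
[0.56279615 0.19137452 0.19048687] [-0.54451292  0.44120122  0.55648986]
```

View pics/w1c.png

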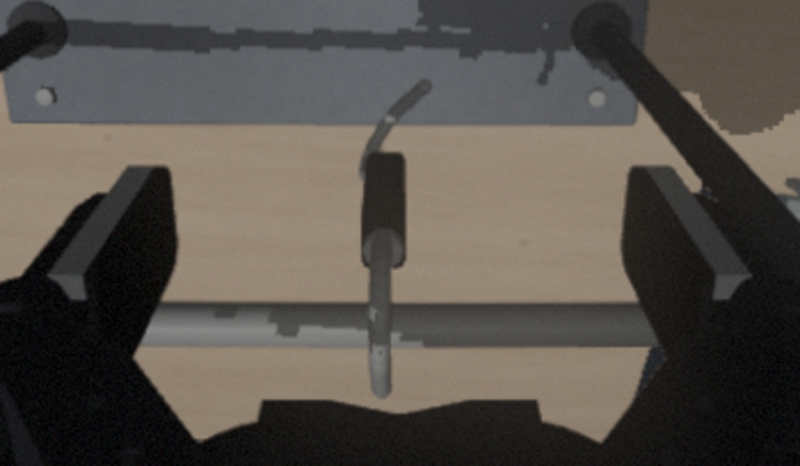

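Nothing is touching, and the hook (col ≈382) stands between the open pads. I'll measure it again from here before closing.

Run:
```python
from h import *
c=load('w1');d=load('w0');p=lambda u,v:(c,80+u/2.286,180+v/2.284);q=lambda u,v:(d,200+u/6,225+v/6)
print('bar',plane(*p(381,325),.201),'barrel top',plane(*p(383,245),.174),'tip',plane(*p(425,86),.118))
print('tri tip',tri(p(425,86),q(388,66)),'\nbarreltop front',tri(p(384,153),q(322,181)),'\nuptip',tri(p(380,393),q(320,535)),'\nbarcross',tri(p(381,325),q(322,435)))
```

```text
bar [0.58335809 0.1903689  0.201     ] barrel top [0.58335457 0.19023391 0.174     ] tip [0.56684034 0.20023786 0.118     ]
tri tip (array([0.56492832, 0.20018325, 0.12303337]), [np.float64(0.00023969389141001438), np.float64(0.00023969389141007268)]) 
barreltop front (array([0.56728684, 0.18950437, 0.16104131]), [np.float64(0.00011029512927720079), np.float64(0.00011029512927733379)]) 
uptip (array([0.60307105, 0.19117974, 0.19674845]), [np.float64(0.00013702979372712774), np.float64(0.00013702979372717233)]) 
barcross (array([0.58864373, 0.19064943, 0.19429041]), [np.float64(0.0001692891746349613), np.float64(0.00016928917463499907)])
```

```bash
python3 -m inch '[{"slide":[0.002,-0.001,0],"yaw":0},{"slide":[0.003,-0.001,0],"yaw":0},{"slide":[0.003,-0.001,0],"yaw":0}]'; python3 -m inch '[{"slide":[0,0,0],"yaw":0},{"slide":[0,0,0],"yaw":0},{"slide":[0,0,0],"yaw":0},{"slide":[0,0,0],"yaw":0},{"slide":[0,0,0],"yaw":0},{"slide":[0,0,0],"yaw":0},{"slide":[0,0,0],"yaw":0},{"slide":[0,0,0],"yaw":0},{"slide":[0,0,0],"yaw":0},{"slide":[0,0,0],"yaw":0},{"slide":[0,0,0],"yaw":0},{"slide":[0,0,0],"yaw":0}]' 255 60
```

```text
clock: 2.87
position: [0.5662, 0.1901, 0.1904]
ee_rot: [-0.029, 1.0, 0.0, 0.0]
ft_force: [0.6, -0.8, -0.3]
grip_width: 0.996
grasp_force: 0.0
clock: 3.87
position: [0.5661, 0.1903, 0.1904]
ee_rot: [-0.029, 1.0, 0.0, 0.0]
ft_force: [0.1, 0.8, 0.6]
grip_width: 0.021
grasp_force: 58.4
```

```bash
python3 -m inch '[{"slide":[0,0,0.0015],"yaw":0},{"slide":[0,0,0.003],"yaw":0},{"slide":[-0.005,0,0.0065],"yaw":0},{"slide":[-0.01,-0.0005,0.01],"yaw":0},{"slide":[-0.015,-0.001,0.0135],"yaw":0},{"slide":[-0.02,-0.001,0.017],"yaw":0},{"slide":[-0.025,-0.0015,0.0205],"yaw":0},{"slide":[-0.03,-0.002,0.024],"yaw":0},{"slide":[-0.04,-0.002,0.031],"yaw":0},{"slide":[-0.05,-0.003,0.038],"yaw":0},{"slide":[-0.07,-0.004,0.045],"yaw":0},{"slide":[-0.085,-0.005,0.05],"yaw":0},{"slide":[-0.085,-0.005,0.05],"yaw":0},{"slide":[-0.085,-0.005,0.05],"yaw":0}]'
python3 - <<'E'
from h import *
c=shot('wrist','w2');f=c['frame'];g=shot('scene','s2')['frame']
cv2.imwrite('pics/w2c.png',np.hstack([cv2.resize(f[180:384,150:354],(400,400),interpolation=cv2.INTER_CUBIC),cv2.resize(g[90:170,130:210],(400,400),interpolation=cv2.INTER_CUBIC)])[:,:,::-1]);print(get_obs()['ft_force'])
E
```

```text
clock: 5.03
position: [0.4808, 0.1854, 0.2411]
ee_rot: [-0.029, 1.0, 0.0, 0.001]
ft_force: [1.0, -0.9, -1.1]
grip_width: 0.023
grasp_force: 58.4
[ 0.13037707  0.0076692  -1.38934032]
```

View pics/w2c.png

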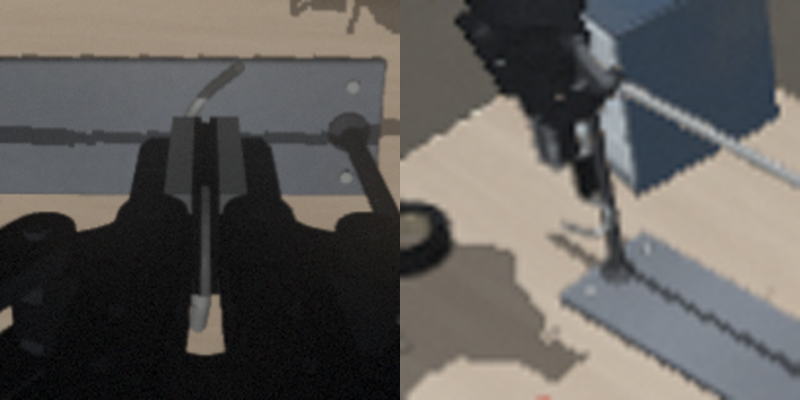

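The hook is held firmly and clear of the rail. In the crop the lower tip stands at about (238,68), turned as measured before. Next I'll compute the tip position and tip yaw in tool terms.

```bash
python3 - <<'E'
from h import *
c=load('w2');p=lambda u,v:(c,150+u*.51,180+v*.51)
t=plane(*p(238,68),.1687);a=np.array([.4808+.0174,.1854+.001]);d=t[:2]-a
print(t,d,np.hypot(*d),np.arctan2(-d[1],-d[0]))
E
python3 -m inch '[{"slide":[0,-0.015,0],"yaw":0.02},{"slide":[0.005,-0.045,0],"yaw":0.05},{"slide":[0.01,-0.08,0],"yaw":0.08},{"slide":[0.015,-0.115,0],"yaw":0.11},{"slide":[0.02,-0.15,0],"yaw":0.14},{"slide":[0.025,-0.185,0],"yaw":0.17},{"slide":[0.035,-0.22,0],"yaw":0.17},{"slide":[0.05,-0.25,0],"yaw":0.17},{"slide":[0.07,-0.28,0],"yaw":0.17},{"slide":[0.09,-0.31,0],"yaw":0.17},{"slide":[0.115,-0.335,0],"yaw":0.17},{"slide":[0.135,-0.36,0],"yaw":0.17},{"slide":[0.155,-0.372,0],"yaw":0.17},{"slide":[0.165,-0.377,0],"yaw":0.17},{"slide":[0.167,-0.377,0],"yaw":0.17},{"slide":[0.167,-0.377,0],"yaw":0.17},{"slide":[0.167,-0.377,0],"yaw":0.17}]'
python3 - <<'E'
from h import *
c=shot('wrist','w3');f=c['frame'];print(get_obs()['position'],get_obs()['ee_rot'])
cv2.imwrite('pics/w3c.png',cv2.resize(f[130:310,150:390],(800,600),interpolation=cv2.INTER_CUBIC)[:,:,::-1])
E
```

```text
[0.48260869 0.19769458 0.1687    ] [-0.01559131  0.01129458] 0.01925243859023678 -0.6269249328178815
clock: 6.55
position: [0.6478, -0.1914, 0.2398]
ee_rot: [-0.114, 0.994, 0.0, -0.0]
ft_force: [0.6, 0.0, -0.8]
grip_width: 0.021
grasp_force: 58.5
[ 0.64773549 -0.19124151  0.24020216] [-1.13604012e-01  9.93526071e-01  1.92859687e-04 -1.96113239e-04]
```

View pics/w3c.png

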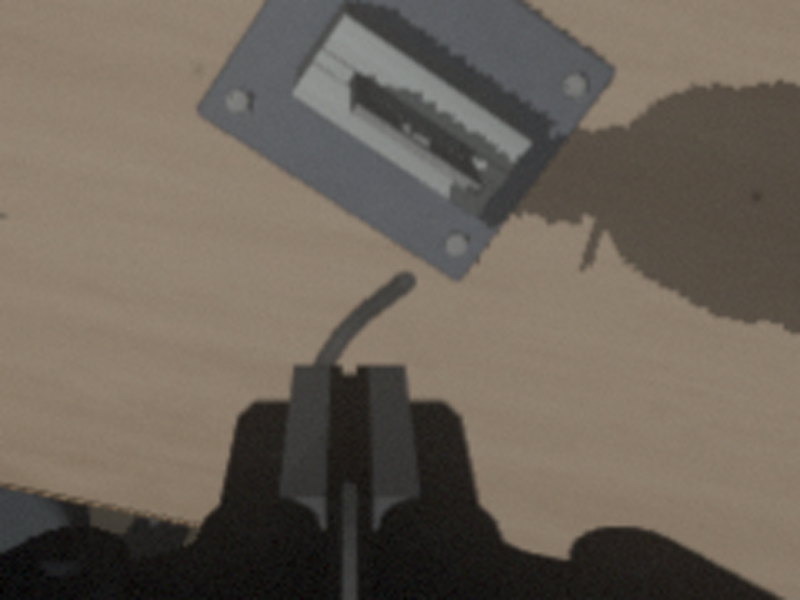

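The crop shows the rack and the tag's dark strip from (352,77) to (483,183), with hole glints near (415,130), and the hook tip at (405,282). I'll compute the tag line, its yaw, and the tip in world coordinates.

Run:
```python
from h import *
c=load('w3');p=lambda u,v,z:plane(c,150+u*.3,130+v*.3,z)
a,b=p(350,106,.092),p(482,184,.092);print('tag top',a,b,(a+b)/2,np.linalg.norm(a-b),'yaw',np.arctan2((b-a)[1],(b-a)[0])-np.pi/2)
Q=np.array([p(*q,.05) for q in [(346,14),(530,147),(480,222),(293,93)]]);print('block top',Q.round(4),Q.mean(0))
for i,j in((0,1),(3,2),(0,3),(1,2)): e=Q[j]-Q[i];print(np.linalg.norm(e),np.arctan2(e[1],e[0]))
pl=[p(*q,.006) for q in [(199,108),(458,280),(614,72)]];print('plate',np.array(pl).round(4),(pl[0]+pl[2])/2);e=pl[1]-pl[0];print(np.linalg.norm(e),np.arctan2(e[1],e[0])-np.pi/2)
o=get_obs()['position'];yw=2*np.arctan2(.99353,-.1136)-np.pi;print('tool yaw',yw)
ax=o[:2]+.0174*np.array([np.cos(yw),np.sin(yw)]);t=p(403,285,.1676);d=t[:2]-ax;print('axis',ax,'tip',t,d,np.hypot(*d),np.arctan2(-d[1],-d[0]))
f=c['frame'];print(f[148:200:2,262:300:6].mean(2).astype(int).tolist())
```

```text
tag top [ 0.63115272 -0.19359047  0.092     ] [ 0.64342057 -0.15579955  0.092     ] [ 0.63728664 -0.17469501  0.092     ] 0.03973227983168455 yaw -0.3138919333207655
block top [[ 0.6138 -0.1987  0.05  ]
 [ 0.6395 -0.1372  0.05  ]
 [ 0.6651 -0.1456  0.05  ]
 [ 0.6394 -0.2085  0.05  ]] [ 0.63948268 -0.17251823  0.05      ]
0.06656340267983818 1.1751043730716526
0.067945912428884 1.1828969476320899
0.027441240992267576 -0.36772922709119804
0.026986640252010047 -0.31602467356521596
plate [[ 0.66   -0.238   0.006 ]
 [ 0.6994 -0.1392  0.006 ]
 [ 0.6176 -0.1076  0.006 ]] [ 0.63881439 -0.17279023  0.006     ]
0.10634740280609878 -0.37964430510296365
tool yaw 0.22769074771914966
axis [ 0.66468641 -0.18731384] tip [ 0.64814078 -0.17930979  0.1676    ] [-0.01654563  0.00800405] 0.018379952049156358 -0.4505681837040698
[[145, 140, 96, 62, 61, 92, 92], [142, 141, 136, 61, 61, 73, 92], [122, 143, 138, 93, 61, 61, 95], [87, 139, 140, 134, 60, 61, 76], [61, 111, 139, 136, 90, 59, 61], [56, 74, 87, 137, 131, 61, 59], [58, 60, 82, 120, 134, 86, 60], [57, 60, 77, 98, 138, 130, 62], [84, 58, 62, 85, 123, 133, 79], [114, 54, 60, 76, 108, 138, 130], [128, 82, 61, 61, 81, 134, 133], [139, 117, 96, 58, 73, 86, 136], [140, 127, 91, 58, 59, 83, 132], [129, 137, 116, 56, 59, 74, 93], [96, 137, 123, 79, 56, 71, 84], [98, 126, 134, 114, 57, 110, 78], [95, 96, 136, 123, 80, 75, 79], [94, 95, 125, 135, 111, 55, 82], [94, 93, 96, 137, 104, 81, 79], [99, 95, 94, 126, 83, 91, 77], [95, 94, 94, 98, 84, 73, 64], [96, 97, 94, 95, 82, 81, 61], [98, 97, 94, 94, 92, 82, 62], [95, 94, 96, 93, 93, 82, 58], [93, 94, 93, 98, 94, 95, 61], [98, 95, 94, 95, 92, 92, 81]]
```

```bash
python3 -m inch '[{"slide":[0.001,0.001,-0.02],"yaw":0.03},{"slide":[0.0015,0.0015,-0.045],"yaw":0.03},{"slide":[0.0015,0.0015,-0.065],"yaw":0.03},{"slide":[0.0015,0.0015,-0.08],"yaw":0.03},{"slide":[0.0015,0.0015,-0.0875],"yaw":0.03},{"slide":[0.0015,0.0015,-0.0875],"yaw":0.03},{"slide":[0.0015,0.0015,-0.0875],"yaw":0.03},{"slide":[0.0015,0.0015,-0.0875],"yaw":0.03}]'
python3 - <<'E'
from h import *
c=shot('wrist','w4');f=c['frame'];print(get_obs()['position'],get_obs()['ft_force'])
g=shot('scene','s4')['frame']
cv2.imwrite('pics/w4c.png',np.hstack([cv2.resize(f[150:270,200:320],(560,560),interpolation=cv2.INTER_CUBIC),cv2.resize(g[150:220,265:295],(240,560),interpolation=cv2.INTER_CUBIC)])[:,:,::-1])
E
```

```text
clock: 7.27
position: [0.6502, -0.1904, 0.1544]
ee_rot: [-0.128, 0.992, -0.0, 0.001]
ft_force: [0.2, 0.2, -0.8]
grip_width: 0.02
grasp_force: 58.6
[ 0.6502078  -0.1904341   0.15444722] [-0.32961454  0.52970459  0.30066349]
```

View pics/w4c.png

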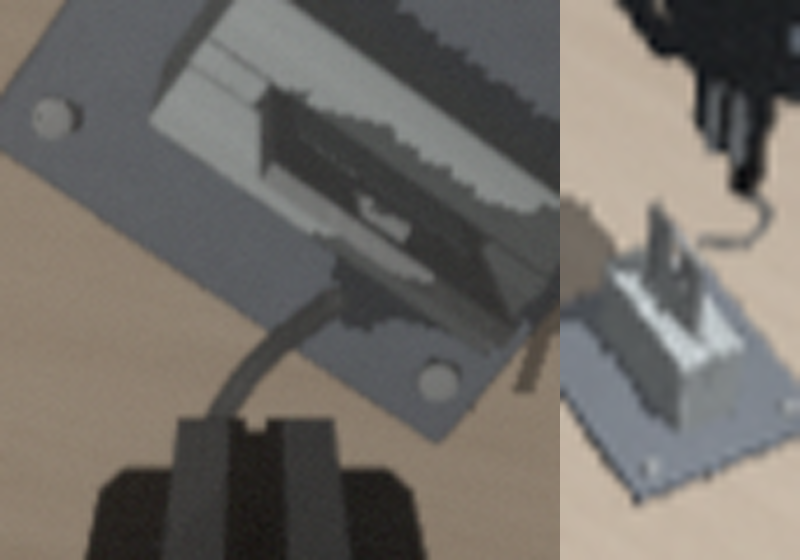

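The view shows the tip at wrist-crop (338,300), the tag's top edge from (265,170) to (503,338), and the hole glint at about (385,220). In the scene crop the tip is at (700,243), next to the tag.

Run:
```python
from h import *
c=load('w4');s=load('s4');W=lambda u,v:(c,200+u/4.667,150+v/4.667);S=lambda u,v:(s,265+(u-560)/8,150+v/8)
a,b=plane(*W(265,170),.092),plane(*W(503,338),.092);print('tag',a,b,(a+b)/2,np.linalg.norm(a-b),np.arctan2((b-a)[1],(b-a)[0])-np.pi/2)
h=plane(*W(384,220),.080);print('hole',h)
t,r=tri(W(336,302),S(701,243));print('tip tri',t,r);t=plane(*W(336,302),.082);print('tip',t)
base=plane(*W(275,345),.082-.0092);print('mid wire dir',np.arctan2((base-t)[1],(base-t)[0]))
ps=-.37;m=(a+b)/2
for n,q in(('tag',m),('rack',np.array([.6390,-.1727,0])),('hole',h)):
  e=(t-q)[:2];print(n,'normal',e@[np.cos(ps),np.sin(ps)],'lat',e@[-np.sin(ps),np.cos(ps)])
```

```text
tag [ 0.63118287 -0.19286838  0.092     ] [ 0.64553416 -0.15646546  0.092     ] [ 0.63835851 -0.17466692  0.092     ] 0.03912968285750137 -0.37552641339251536
hole [ 0.63720823 -0.17430485  0.08      ]
tip tri [ 0.65298019 -0.17673001  0.07351587] [np.float64(0.00034883551597751904), np.float64(0.0003488355159774846)]
tip [ 0.64974628 -0.17775179  0.082     ]
mid wire dir -0.42750077550952237
tag normal 0.011732664491693379 lat 0.0012418799965379338
rack normal 0.011845856353390975 lat -0.0008239021243479925
hole normal 0.012936030535450997 lat 0.0013202771244417181
```

Run:
```python
from h import *
import h
c=load('w4');s=load('s4');W=lambda u,v:(c,200+u/4.667,150+v/4.667);S=lambda u,v:(s,265+(u-560)/8,150+v/8)
E=np.array(s['extrinsics']);E[:3,3]-=E[:3,:3]@np.array([.003,.0045,0]);s['extrinsics']=E
print('tip',tri(W(336,302),S(701,243)))
print('tag corner -y?',tri(W(503,338),S(655,200)),proj(s,[.6312,-.1929,.092]),proj(s,[.6455,-.1565,.092]),proj(s,[.6372,-.1743,.08]))
print([(265+(u-560)/8,150+v/8) for u,v in ((655,200),(680,262),(701,243))], proj(s,[.6497,-.1778,.082]))
```

```text
tip (array([ 0.64920288, -0.17777274,  0.08310842]), [np.float64(0.00020899736068447414), np.float64(0.00020899736068459105)])
tag corner -y? (array([ 0.64258202, -0.15840777,  0.10007124]), [np.float64(0.0002561123256729219), np.float64(0.00025611232567296843)]) (np.float64(282.99632079435673), np.float64(183.90323235391676)) (np.float64(276.9687516629842), np.float64(175.94464193996538)) (np.float64(279.472634692568), np.float64(182.55636078765465))
[(276.875, 175.0), (280.0, 182.75), (282.625, 180.375)] (np.float64(282.7752381886325), np.float64(180.51810138286805))
```

```bash
python3 -m inch '[{"slide":[-0.001,-0.001,-0.001],"yaw":0.02},{"slide":[-0.0025,0,-0.0015],"yaw":0.04},{"slide":[-0.0045,0.0008,-0.0015],"yaw":0.04},{"slide":[-0.0065,0.0015,-0.0015],"yaw":0.04},{"slide":[-0.0082,0.0021,-0.0015],"yaw":0.04},{"slide":[-0.0097,0.0027,-0.0015],"yaw":0.04},{"slide":[-0.0111,0.0032,-0.001],"yaw":0.04},{"slide":[-0.0125,0.0038,-0.0003],"yaw":0.04},{"slide":[-0.0139,0.0044,0.0008],"yaw":0.04},{"slide":[-0.0153,0.0049,0.0018],"yaw":0.04},{"slide":[-0.0153,0.0049,0.0018],"yaw":0.04},{"slide":[-0.0153,0.0049,0.0018],"yaw":0.04}]'
python3 - <<'E'
from h import *
c=shot('wrist','w5');f=c['frame'];print(get_obs()['position'],get_obs()['ft_force'])
g=shot('scene','s5')['frame']
cv2.imwrite('pics/w5c.png',np.hstack([cv2.resize(f[130:250,200:320],(560,560),interpolation=cv2.INTER_CUBIC),cv2.resize(g[150:220,265:295],(240,560),interpolation=cv2.INTER_CUBIC)])[:,:,::-1])
E
```

```text
clock: 8.37
position: [0.6344, -0.1853, 0.1548]
ee_rot: [-0.148, 0.989, 0.0, 0.0]
ft_force: [-0.1, 0.0, -0.6]
grip_width: 0.023
grasp_force: 58.6
[ 0.63435451 -0.18538615  0.1546865 ] [-0.85134457  0.26903028 -1.08891565]
```

View pics/w5c.png

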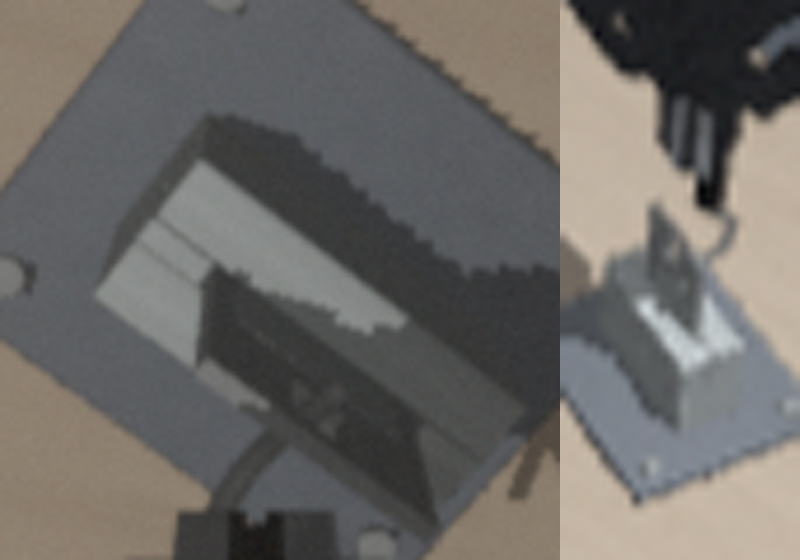

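The wire runs behind the tag's upper edge at about (270,440) and shows in the hole near (318,400), with no force felt, so the tip is through. I'll continue along the wire to the seat.

```bash
python3 -m inch '[{"slide":[-0.0014,0.0005,0.001],"yaw":0},{"slide":[-0.0028,0.001,0.002],"yaw":0},{"slide":[-0.0042,0.0016,0.0031],"yaw":0},{"slide":[-0.0056,0.0022,0.0042],"yaw":0},{"slide":[-0.007,0.0027,0.0053],"yaw":0},{"slide":[-0.0081,0.0031,0.0061],"yaw":0},{"slide":[-0.0095,0.0037,0.007],"yaw":0},{"slide":[-0.011,0.0043,0.0075],"yaw":0},{"slide":[-0.0125,0.0049,0.0079],"yaw":0},{"slide":[-0.0132,0.0051,0.008],"yaw":0},{"slide":[-0.0132,0.0051,0.008],"yaw":0},{"slide":[-0.0132,0.0051,0.008],"yaw":0}]'
python3 -m inch '[{"slide":[0,0,0.0015],"yaw":0},{"slide":[0,0,0.003],"yaw":0},{"slide":[0,0,0.0045],"yaw":0},{"slide":[0,0,0.006],"yaw":0},{"slide":[0,0,0.008],"yaw":0},{"slide":[0,0,0.01],"yaw":0},{"slide":[0,0,0.01],"yaw":0},{"slide":[0,0,0.01],"yaw":0}]'
python3 - <<'E'
from h import *
c=shot('wrist','w6');g=shot('scene','s6');print(get_obs()['ft_force'],get_obs()['torque'])
a=load('s5')['frame'].astype(int);d=np.abs(g['frame'].astype(int)-a).max(2)[165:200,262:300]
for r in (g['frame'][168:200,268:292].mean(2).astype(int)):print(*r)
E
```

```text
clock: 9.47
position: [0.6211, -0.1802, 0.1626]
ee_rot: [-0.148, 0.989, 0.0, -0.0]
ft_force: [0.5, -0.6, 0.4]
grip_width: 0.02
grasp_force: 58.6
clock: 10.13
position: [0.6212, -0.1803, 0.1727]
ee_rot: [-0.148, 0.989, 0.0, 0.0]
ft_force: [-0.2, -0.7, -2.8]
grip_width: 0.019
grasp_force: 58.5
[ 0.03943236  0.61412948 -1.96889508] [ 0.0166153  -0.00901273 -0.0063218 ]
179 177 178 178 178 176 171 125 69 63 97 98 46 35 94 175 176 178 178 178 175 175 175 176
179 178 178 178 177 176 176 163 144 135 85 73 37 40 105 174 176 176 178 179 178 179 177 176
180 179 178 178 177 176 177 178 177 167 62 34 23 47 115 176 176 175 176 178 180 180 178 177
179 179 178 180 177 178 177 178 178 167 56 20 24 58 135 178 177 176 178 177 178 178 180 178
178 179 179 180 178 178 179 178 177 167 57 22 31 82 166 180 179 176 176 176 177 176 178 178
178 179 180 180 180 181 179 178 178 169 108 48 34 89 163 179 178 178 178 178 175 176 177 177
179 179 180 180 181 181 180 175 147 157 160 139 107 99 126 157 178 179 178 178 177 177 177 177
180 179 179 180 180 180 180 173 109 121 161 176 162 148 107 130 177 179 179 180 179 17
[... 1469 characters left out ...]
0 90 88 88 94 133 202 195 192 167 153 182 204 197 193 168 133 134 145 171
79 79 79 83 87 89 89 93 90 102 161 203 196 197 190 183 191 191 171 168 133 133 138 156
113 114 114 110 82 90 91 93 88 89 103 171 196 199 208 176 149 159 139 137 134 133 133 144
130 132 132 127 80 85 89 90 91 91 93 120 189 182 169 140 128 132 133 134 135 134 132 135
129 131 132 129 111 81 87 89 89 90 90 100 149 148 133 122 127 132 132 134 136 135 133 135
130 131 131 131 129 109 81 87 88 89 89 95 120 131 130 123 130 132 131 133 135 135 133 133
130 132 133 133 133 127 78 83 89 89 86 95 122 132 131 128 130 133 132 132 135 135 135 134
130 131 131 134 133 131 111 81 87 88 87 97 132 132 132 132 132 133 132 133 135 135 134 135
```

```bash
python3 -m inch '[{"slide":[0,0,0.001],"yaw":0},{"slide":[0,0,0.003],"yaw":0},{"slide":[0,0,0.006],"yaw":0},{"slide":[0,0,0.009],"yaw":0},{"slide":[0,0,0.013],"yaw":0},{"slide":[0,0,0.017],"yaw":0},{"slide":[0,0,0.021],"yaw":0},{"slide":[0,0,0.025],"yaw":0},{"slide":[0,0,0.029],"yaw":0},{"slide":[0,0,0.033],"yaw":0},{"slide":[0,0,0.038],"yaw":0},{"slide":[0,0,0.043],"yaw":0},{"slide":[0,0,0.048],"yaw":0},{"slide":[0,0,0.053],"yaw":0},{"slide":[0,0,0.058],"yaw":0},{"slide":[0,0,0.063],"yaw":0},{"slide":[0,0,0.067],"yaw":0},{"slide":[0,0,0.069],"yaw":0},{"slide":[0,0,0.07],"yaw":0},{"slide":[0,0,0.07],"yaw":0}]'
python3 - <<'E'
from h import *
g=shot('scene','s7');shot('wrist','w7');print(get_obs()['ft_force'])
a=load('s6')['frame'].astype(int);b=g['frame'].astype(int)
rack=b[178:192,272:290].mean(2).astype(int)
for r in b[150:192:2,264:292].mean(2).astype(int):print(*r)
E
```

```text
clock: 11.9
position: [0.6211, -0.1803, 0.2428]
ee_rot: [-0.148, 0.989, 0.0, 0.0]
ft_force: [-0.7, 0.5, -2.1]
grip_width: 0.02
grasp_force: 58.5
[ 0.49862703  0.09353679 -1.86737763]
176 178 177 177 177 175 176 174 173 174 173 155 95 60 42 88 97 42 33 48 94 94 95 93 94 95 94 93
173 173 175 175 175 176 176 176 176 174 172 168 145 133 101 84 86 43 27 53 93 94 94 93 93 93 93 93
177 176 175 175 174 173 172 173 174 176 176 175 172 172 161 56 23 22 31 87 158 142 130 94 94 94 93 95
179 178 178 177 175 174 175 173 173 173 173 174 174 173 162 56 26 31 82 157 170 169 171 173 161 151 99 94
176 176 177 178 178 178 177 176 174 174 171 173 170 157 170 152 109 119 112 148 162 172 171 171 170 169 169 169
178 178 178 176 178 176 179 178 179 178 178 175 166 104 103 150 173 173 165 107 127 178 176 173 174 173 173 171
177 177 177 176 177 177 176 176 178 179 179 179 169 79 79 89 120 153 149 128 165 174 176 177 178 176 174 175
179 178 178 178 178 179 179 178 177 177 175 153 108 88 92 93 95 89 115 163 174 174 175 174 175 175 177 177
179 180 179 178 178 178 178 178 179 177 178 178 168 80 82 88 123 102 99 14
[... 627 characters left out ...]
 177 132 81 89 139 179 181 179 179 179 180 178 180
182 183 185 185 185 185 183 183 183 183 187 190 187 190 184 180 179 157 118 151 182 182 181 181 180 180 180 180
179 179 181 184 184 183 167 126 132 151 181 187 186 192 193 185 143 146 147 164 182 183 183 183 183 182 181 182
179 178 179 180 179 175 131 98 119 119 152 126 106 165 197 195 197 170 133 138 151 182 183 184 182 184 183 183
144 143 142 135 143 132 107 87 89 114 113 118 143 122 119 181 194 192 178 140 136 147 166 181 181 182 184 184
83 85 85 81 79 81 85 88 89 94 129 179 114 123 162 102 165 199 196 198 165 136 138 146 181 182 181 181
122 79 86 111 80 79 88 91 90 89 90 103 169 196 193 182 123 119 183 197 196 180 142 135 143 172 184 182
```

The tag is hanging on the hook clear of the rack. In the pixel dump its lower edge is above the block, and the force rose by about 1 N. I'll carry it back smoothly.

```bash
python3 -m inch '[{"slide":[-0.002,0.002,0],"yaw":0},{"slide":[-0.006,0.006,0],"yaw":-0.01},{"slide":[-0.012,0.012,0],"yaw":-0.02},{"slide":[-0.02,0.02,0],"yaw":-0.03},{"slide":[-0.029,0.029,0],"yaw":-0.045},{"slide":[-0.038,0.038,0],"yaw":-0.06},{"slide":[-0.047,0.047,0],"yaw":-0.075},{"slide":[-0.057,0.057,0],"yaw":-0.09},{"slide":[-0.067,0.067,0],"yaw":-0.105},{"slide":[-0.077,0.077,0],"yaw":-0.12},{"slide":[-0.087,0.087,0],"yaw":-0.135},{"slide":[-0.096,0.097,0],"yaw":-0.15},{"slide":[-0.104,0.108,0],"yaw":-0.165},{"slide":[-0.111,0.119,0],"yaw":-0.18},{"slide":[-0.117,0.131,0],"yaw":-0.195},{"slide":[-0.122,0.144,0],"yaw":-0.21},{"slide":[-0.126,0.157,0],"yaw":-0.22},{"slide":[-0.129,0.17,0],"yaw":-0.23},{"slide":[-0.131,0.183,0],"yaw":-0.235},{"slide":[-0.132,0.196,0],"yaw":-0.24}]'
python3 -m inch '[{"slide":[-0.001,0.013,0],"yaw":0},{"slide":[-0.002,0.026,0],"yaw":0},{"slide":[-0.003,0.039,0],"yaw":0},{"slide":[-0.004,0.052,0],"yaw":0},{"slide":[-0.005,0.065,0],"yaw":0},{"slide":[-0.005,0.078,0],"yaw":0},{"slide":[-0.006,0.091,0],"yaw":0},{"slide":[-0.006,0.104,0],"yaw":0},{"slide":[-0.007,0.116,0.001],"yaw":0},{"slide":[-0.007,0.127,0.001],"yaw":0},{"slide":[-0.008,0.137,0.001],"yaw":0},{"slide":[-0.008,0.146,0.001],"yaw":0},{"slide":[-0.008,0.154,0.001],"yaw":0},{"slide":[-0.008,0.161,0.001],"yaw":0},{"slide":[-0.008,0.166,0.001],"yaw":0},{"slide":[-0.008,0.169,0.001],"yaw":0},{"slide":[-0.008,0.17,0.001],"yaw":0},{"slide":[-0.008,0.17,0.001],"yaw":0},{"slide":[-0.008,0.17,0.001],"yaw":0},{"slide":[-0.008,0.17,0.001],"yaw":0}]'
python3 - <<'E'
from h import *
g=shot('scene','s8');c=shot('wrist','w8');o=get_obs();print(o['position'],o['ft_force'],o['ee_rot'])
# compare hook position in wrist image w2 (empty carry, same pose) with w8 via template shift of upper wire/tip
a=cv2.cvtColor(load('w2')['frame'],cv2.COLOR_RGB2GRAY);b=cv2.cvtColor(c['frame'],cv2.COLOR_RGB2GRAY)
for n,(v0,v1,u0,u1) in dict(uptip=(325,352,243,264),lowtip=(208,236,244,276)).items():
    t=a[v0:v1,u0:u1];r=cv2.matchTemplate(b[v0-12:v1+12,u0-12:u1+12],t,cv2.TM_CCOEFF_NORMED);_,m,_,l=cv2.minMaxLoc(r);print(n,m,l[0]-12,l[1]-12)
E
```

```text
clock: 13.67
position: [0.4881, 0.0167, 0.2427]
ee_rot: [-0.028, 1.0, 0.0, 0.0]
ft_force: [0.5, 0.3, -1.5]
grip_width: 0.023
grasp_force: 58.4
clock: 15.33
position: [0.4812, 0.1853, 0.2437]
ee_rot: [-0.028, 1.0, 0.0, 0.0]
ft_force: [-0.6, 0.3, -1.9]
grip_width: 0.022
grasp_force: 58.4
[0.48116608 0.18536908 0.24366635] [ 0.11431566  0.10058734 -1.36436228] [-2.83480362e-02  9.99598113e-01  1.71091224e-05  1.25384476e-05]
uptip 0.9951348304748535 0 0
lowtip 0.22141702473163605 -12 -3
```

The hook has not shifted in the grip: the upper tip in the wrist picture is displaced by 0 px. I'll reverse the unhooking path, 2.6 mm higher.

```bash
python3 -m inch '[{"slide":[0.003,0,-0.001],"yaw":0},{"slide":[0.008,0.0005,-0.003],"yaw":0},{"slide":[0.015,0.001,-0.005],"yaw":0},{"slide":[0.022,0.0015,-0.007],"yaw":0},{"slide":[0.029,0.002,-0.0095],"yaw":0},{"slide":[0.035,0.002,-0.012],"yaw":0},{"slide":[0.04,0.0025,-0.0155],"yaw":0},{"slide":[0.045,0.003,-0.019],"yaw":0},{"slide":[0.05,0.003,-0.0225],"yaw":0},{"slide":[0.055,0.003,-0.026],"yaw":0},{"slide":[0.06,0.0035,-0.0295],"yaw":0},{"slide":[0.065,0.004,-0.033],"yaw":0},{"slide":[0.07,0.004,-0.0365],"yaw":0},{"slide":[0.075,0.0045,-0.04],"yaw":0},{"slide":[0.08,0.005,-0.0435],"yaw":0},{"slide":[0.083,0.005,-0.0455],"yaw":0},{"slide":[0.085,0.005,-0.047],"yaw":0},{"slide":[0.085,0.005,-0.047],"yaw":0},{"slide":[0.085,0.005,-0.047],"yaw":0}]'
```

```text
clock: 17.02
position: [0.5661, 0.1907, 0.1967]
ee_rot: [-0.029, 1.0, 0.0, -0.0]
ft_force: [-0.0, 0.9, -1.3]
grip_width: 0.017
grasp_force: 58.4
```

```bash
python3 -m inch '[{"slide":[0,0,-0.0015],"yaw":0},{"slide":[0,0,-0.003],"yaw":0},{"slide":[0,0,-0.0045],"yaw":0},{"slide":[0,0,-0.0055],"yaw":0},{"slide":[0,0,-0.0062],"yaw":0},{"slide":[0,0,-0.0062],"yaw":0},{"slide":[0,0,-0.0062],"yaw":0},{"slide":[0,0,-0.0062],"yaw":0}]'
python3 - <<'E'
from h import *
print(get_obs()['ft_force'])
c=shot('wrist','w9');d=load('w1');a=cv2.cvtColor(d['frame'],cv2.COLOR_RGB2GRAY);b=cv2.cvtColor(c['frame'],cv2.COLOR_RGB2GRAY)
v0,v1,u0,u1=335,352,240,254
r=cv2.matchTemplate(b[v0-12:v1+12,u0-12:u1+12],a[v0:v1,u0:u1],cv2.TM_CCOEFF_NORMED);print(cv2.minMaxLoc(r))
E
```

```text
clock: 17.68
position: [0.5661, 0.1908, 0.1905]
ee_rot: [-0.029, 1.0, 0.0, -0.0]
ft_force: [0.7, 0.5, -2.0]
grip_width: 0.021
grasp_force: 58.6
[ 0.70693475  0.51040472 -1.96209804]
(-0.7117764353752136, 0.48818695545196533, (23, 8), (7, 8))
```

```bash
python3 -m inch '[{"slide":[0,0,-0.0005],"yaw":0},{"slide":[0,0,-0.001],"yaw":0},{"slide":[0,0,-0.001],"yaw":0},{"slide":[0,0,-0.001],"yaw":0}]'; python3 -m inch '[{"slide":[0,0,-0.0005],"yaw":0},{"slide":[0,0,-0.001],"yaw":0},{"slide":[0,0,-0.001],"yaw":0},{"slide":[0,0,-0.001],"yaw":0}]'
```

```text
clock: 18.07
position: [0.5663, 0.1908, 0.19]
ee_rot: [-0.029, 1.0, 0.0, 0.0]
ft_force: [-2.4, -1.1, 6.6]
grip_width: 0.022
grasp_force: 59.3
clock: 18.4
position: [0.5664, 0.1908, 0.1897]
ee_rot: [-0.029, 1.0, 0.0, 0.001]
ft_force: [-4.9, -1.0, 11.8]
grip_width: 0.022
grasp_force: 60.0
```

```bash
python3 -m inch '[{"slide":[0,0,0.0008],"yaw":0},{"slide":[0,0,0.0014],"yaw":0},{"slide":[0,0,0.0014],"yaw":0},{"slide":[0,0,0.0014],"yaw":0}]'; python3 -m inch '[{"slide":[0,0,0],"yaw":0},{"slide":[0,0,0],"yaw":0},{"slide":[0,0,0],"yaw":0},{"slide":[0,0,0],"yaw":0},{"slide":[0,0,0],"yaw":0},{"slide":[0,0,0],"yaw":0},{"slide":[0,0,0],"yaw":0},{"slide":[0,0,0],"yaw":0},{"slide":[0,0,0],"yaw":0},{"slide":[0,0,0],"yaw":0},{"slide":[0,0,0],"yaw":0},{"slide":[0,0,0],"yaw":0}]' 0 20
python3 - <<'E'
from h import *
c=shot('wrist','w10');a=cv2.cvtColor(load('w1')['frame'],cv2.COLOR_RGB2GRAY);b=cv2.cvtColor(c['frame'],cv2.COLOR_RGB2GRAY)
v0,v1,u0,u1=245,355,235,262
r=cv2.matchTemplate(b[v0-15:v1+15,u0-15:u1+15],a[v0:v1,u0:u1],cv2.TM_CCOEFF_NORMED);print(cv2.minMaxLoc(r))
E
```

```text
clock: 18.73
position: [0.5662, 0.1908, 0.19]
ee_rot: [-0.029, 1.0, 0.0, 0.0]
ft_force: [-1.8, 0.4, 4.6]
grip_width: 0.021
grasp_force: 59.2
clock: 19.73
position: [0.5661, 0.1907, 0.1898]
ee_rot: [-0.029, 1.0, 0.0, -0.0]
ft_force: [0.6, -0.5, -0.0]
grip_width: 0.999
grasp_force: 0.0
(-0.4732874929904938, 0.862341046333313, (0, 30), (20, 10))
```

```bash
python3 -m inch '[{"slide":[-0.003,0,0],"yaw":0},{"slide":[-0.01,-0.0005,0],"yaw":0},{"slide":[-0.02,-0.001,0],"yaw":0},{"slide":[-0.035,-0.002,0],"yaw":0},{"slide":[-0.05,-0.003,0],"yaw":0},{"slide":[-0.065,-0.004,0.02],"yaw":0},{"slide":[-0.066,-0.005,0.05],"yaw":0},{"slide":[-0.066,-0.005,0.08],"yaw":0},{"slide":[-0.066,-0.005,0.105],"yaw":0},{"slide":[-0.066,-0.005,0.112],"yaw":0},{"slide":[-0.066,-0.005,0.112],"yaw":0},{"slide":[-0.066,-0.005,0.112],"yaw":0},{"slide":[-0.066,-0.005,0.112],"yaw":0},{"slide":[-0.066,-0.005,0.112],"yaw":0},{"slide":[-0.066,-0.005,0.112],"yaw":0},{"slide":[-0.066,-0.005,0.112],"yaw":0},{"slide":[-0.066,-0.005,0.112],"yaw":0},{"slide":[-0.066,-0.005,0.112],"yaw":0},{"slide":[-0.066,-0.005,0.112],"yaw":0},{"slide":[-0.066,-0.005,0.112],"yaw":0}]'
python3 - <<'E'
from h import *
w=[shot('wrist','w11'),shot('wrist','w12')];s=[shot('scene','s11'),shot('scene','s12')]
g=lambda c:cv2.cvtColor(c['frame'],cv2.COLOR_RGB2GRAY).astype(int)
print('motion',np.abs(g(w[0])-g(w[1]))[225:325,200:310].max(),np.abs(g(s[0])-g(s[1]))[100:170,170:205].max())
a=load('w0');a8=g(a).astype(np.uint8);b8=g(w[1]).astype(np.uint8)
r=cv2.matchTemplate(b8[245:330,225:285],a8[255:320,243:265],cv2.TM_CCOEFF_NORMED);print('hook vs start',cv2.minMaxLoc(r),'expect (18,10)')
d=np.abs(g(s[1])-g(load('scene0')))
m=(d>25).astype(np.uint8)[95:175,165:215];n,l,st,ce=cv2.connectedComponentsWithStats(m);print([(x+[165,95,0,0,0]).tolist() for x in st[1:] if x[4]>8])
for r in g(s[1])[112:152:2,174:204]:print(*r)
E
```

```text
clock: 21.45
position: [0.5001, 0.1857, 0.3018]
ee_rot: [-0.029, 1.0, 0.0, -0.0]
ft_force: [-0.6, 0.5, -0.9]
grip_width: 1.0
grasp_force: 0.0
motion 17 5
hook vs start (-0.3568197190761566, 0.9501163959503174, (7, 5), (20, 10)) expect (18,10)
[[168, 95, 9, 12, 79], [188, 121, 2, 7, 11], [183, 147, 6, 9, 24], [165, 157, 4, 6, 17]]
135 79 61 61 60 59 61 99 122 160 165 133 111 102 69 108 71 62 61 60 63 63 62 61 62 62 60 61 62 61
172 99 63 59 60 59 61 62 132 118 73 100 136 154 166 163 121 105 68 63 61 63 61 63 63 62 61 61 63 117
166 108 67 61 60 60 59 61 113 129 106 68 60 61 93 105 140 157 177 119 112 66 62 63 62 67 119 125 175 175
166 122 74 60 60 61 62 62 61 62 94 108 111 64 61 62 62 61 97 117 148 163 166 124 171 173 177 178 178 177
163 167 93 62 63 61 62 61 61 62 35 46 48 27 76 64 62 63 68 117 175 161 146 139 149 166 164 162 169 176
162 168 114 70 60 60 60 61 61 60 45 26 28 24 62 119 127 178 177 176 175 176 175 176 177 150 124 139 154 172
113 143 129 77 61 61 60 62 62 61 78 33 26 25 25 174 179 180 181 180 179 179 177 178 177 176 177 178 159 143
140 108 116 73 62 61 62 66 116 125 118 4
[... 786 characters left out ...]
80
59 120 125 125 116 150 125 126 126 127 127 137 165 170 119 155 179 179 179 178 177 178 177 177 178 177 178 178 178 178
50 67 95 122 126 127 127 128 128 127 127 128 130 135 117 141 168 181 181 178 180 179 180 179 178 178 177 179 179 178
88 71 54 92 108 110 127 104 103 128 129 129 130 130 128 137 131 136 141 164 170 180 179 180 182 180 179 179 177 177
104 101 108 103 104 79 77 107 109 110 111 128 131 131 131 122 132 133 134 134 137 137 145 167 180 181 180 180 180 178
128 130 108 128 130 108 80 77 79 78 78 78 78 110 132 126 129 133 134 134 133 133 135 135 138 138 166 170 180 171
131 130 131 131 109 128 110 107 108 81 79 80 79 80 111 130 131 133 134 136 134 135 136 135 135 135 134 141 139 147
```

```bash
python3 -m inch '[{"slide":[0,0,0],"yaw":0},{"slide":[0,0,0],"yaw":0},{"slide":[0,0,0],"yaw":0},{"slide":[0,0,0],"yaw":0},{"slide":[0,0,0],"yaw":0},{"slide":[0,0,0],"yaw":0},{"slide":[0,0,0],"yaw":0},{"slide":[0,0,0],"yaw":0},{"slide":[0,0,0],"yaw":0},{"slide":[0,0,0],"yaw":0},{"slide":[0,0,0],"yaw":0},{"slide":[0,0,0],"yaw":0},{"slide":[0,0,0],"yaw":0},{"slide":[0,0,0],"yaw":0},{"slide":[0,0,0],"yaw":0},{"slide":[0,0,0],"yaw":0},{"slide":[0,0,0],"yaw":0},{"slide":[0,0,0],"yaw":0},{"slide":[0,0,0],"yaw":0},{"slide":[0,0,0],"yaw":0}]'
python3 - <<'E'
from h import *
a=shot('wrist','w13');b=shot('wrist','w14');c=shot('wrist','w15')
g=lambda c:cv2.cvtColor(c['frame'],cv2.COLOR_RGB2GRAY).astype(int)
for x,y in((a,b),(b,c),(a,c)):d=np.abs(g(x)-g(y))[225:325,200:310];print('motion',d.max(),(d>12).sum())
d=np.abs(g(c)-g(load('w0')))[200:325,215:300]
n,l,st,ce=cv2.connectedComponentsWithStats((d>20).astype(np.uint8));print([(x+[215,200,0,0,0]).tolist() for x in st[1:] if x[4]>8])
for r in g(c)[215:262:2,236:284:2]:print(*r)
E
```

```text
clock: 23.32
position: [0.5001, 0.1857, 0.3019]
ee_rot: [-0.029, 1.0, 0.0, 0.0]
ft_force: [1.1, -0.6, 0.2]
grip_width: 1.0
grasp_force: 0.0
motion 8 0
motion 7 0
motion 7 0
[[286, 203, 9, 5, 21], [255, 204, 24, 11, 149], [241, 219, 30, 72, 718], [281, 220, 12, 5, 46], [246, 257, 4, 28, 48], [251, 286, 3, 11, 26], [255, 291, 4, 15, 24]]
64 65 68 68 61 61 67 70 83 83 62 64 66 65 64 60 61 66 64 63 60 60 61 61
65 63 61 70 57 56 59 63 63 61 62 63 62 63 60 63 60 62 61 60 60 60 62 61
82 82 81 68 55 59 58 59 61 65 69 84 81 82 84 84 66 66 64 61 61 62 61 60
96 96 93 69 58 61 59 58 64 90 97 99 95 97 100 98 98 94 81 79 62 63 60 65
97 96 93 71 58 59 63 60 57 61 85 98 100 97 97 98 95 98 96 91 81 82 78 64
96 98 93 68 55 60 60 61 59 56 60 76 96 97 95 95 93 99 96 95 97 93 95 94
100 97 94 62 57 62 62 60 63 61 57 58 71 94 97 98 95 97 99 98 95 98 96 96
97 98 93 65 57 59 64 63 63 63 62 69 57 67 87 99 97 96 97 97 96 96 98 95
99 99 93 66 54 54 58 64 61 64 62 61 59 56 58 82 96 96 96 100 97 97 95 96
98 99 88 64 60 51 56 57 61 62 64 60 60 60 56 59 91 97 98 99 95 96 96 93
98 98 86 62 57 53 56 54 58 65 60 60 61
[... 438 characters left out ...]
33 132 132 131 130 135 132 113 98 76 70 59 57 55 57 59 60 129 134 133 133 132 135 133
137 135 133 134 137 136 126 80 75 97 78 66 57 56 59 60 59 120 134 133 133 133 132 131
132 132 131 132 133 132 99 70 89 130 122 87 73 64 58 59 57 101 132 133 132 132 133 131
132 130 133 131 129 125 74 72 118 128 130 124 96 77 65 60 58 97 131 133 134 134 133 132
132 131 132 130 133 118 61 61 61 61 74 77 106 117 106 96 63 85 132 133 131 132 132 131
133 133 132 132 134 107 56 52 36 36 36 37 66 130 127 122 110 87 129 133 133 133 132 133
131 131 130 131 130 112 67 45 40 37 36 41 65 127 131 129 125 123 130 131 132 133 131 131
131 130 130 130 129 126 109 51 36 41 38 38 61 129 131 129 131 132 130 131 131 131 135 132
```

The tag hangs in the lower bend with the wire through it, the hook is on the bar, and nothing is moving. I'm handing it in.

```bash
python3 -c "
from workcell import *
print(hand_in())"
```

```text
the job is handed in; nothing more can be done
None
```

The job is handed in, with no verdict returned: the hook is back on the rail with the tag hanging still in its lower bend, the gripper clear, and the spool and tin never approached.

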